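# Fit the roller and start the edge-rolling machine

## Robot

A 6-joint arm with a two-finger parallel gripper is mounted at the origin on the work surface. World frame = base frame: x ahead of the robot, y to its left, z up, the work surface at z = 0. Lengths are in m, angles in rad, forces in N, time in s.
With the tool pointing down it reaches from about 0.275 to 0.975 m from the base axis. Payload 8.4 kg.
Tool frame: the origin (TCP) lies midway between the tips of the shut fingers; the grasp point (between the pads) lies 19 mm behind it; z points along the fingers, y is the direction in which the jaws open and shut (so a half turn about z gives the same grasp; the last joint's range is limited). The gripper opens to 92 mm and grips with 3 to 60 N. Pads are 20 mm wide; open, the fingers measure 128 mm over their backs; the gripper's body (75 mm by 189 mm) begins 69 mm behind the grasp point.
Start: joints at [-1.172, 0.353, 1.633, -0, 1.155, -0.002], TCP at [0.244, -0.575, 0.215] pointing down, gripper open.
Joint ranges: [-2.63, 2.63], [-0.92, 2.1], [0.06, 2.66], [-1.3, 4.44], [0, 2.69], [-3.02, 3.02]. Speed limits (rad/s): [2.22, 2.22, 2.79, 3.14, 3.14, 3.14].

## Interface

Orientations are given as [roll, pitch, yaw] about the fixed x, y, z axes, in that order (R = Rz(yaw) Ry(pitch) Rx(roll)).
In Python, from workcell import * gives the robot as it stands. The module is installed in compiled form; this text tells all that it offers. Calls block until the motion is done:
- move_pose(position, orientation): joint-space move of the TCP to a pose.
- servo_line(position, frame=None, rate=0.15, stop_force=None): straight line of the TCP; frame=None keeps the orientation; rate is the mean speed in m/s. With stop_force (N) it stops when the force on the tool has changed by that much, and returns True; else False.
- move_joints(angles): joint-space move.
- open_gripper() and grasp(grasp_force=None): open the fingers fully, or close them until they stop; grasp_force is the grip in N (None keeps the last).
- hold(seconds).
- inverse_kinematics(position, orientation): joint angles nearest the present ones, or None.
- observe(): the state.
- get_image(name): name is "scene" or "top" or "wrist"; returns the picture (480x640x3 uint8, red, green, blue); there is no depth.
- camera_params(name): a dict with "mtx" (3x3 intrinsics, pixels), "R" (3x3) and "t" (3): a world point X has camera coordinates R X + t. Camera axes: x right, y down, z forward; pixel columns grow to the right and rows downward; lengths in m; the calibration is good to about 2 mm. A picture is of the moment at which its call begins: read the wrist's pose just before it. camera_params takes no time and is no camera call; for the wrist camera it gives the pose at the moment of the call.
A pose or a line that the arm cannot do raises MotionError and nothing moves.
- hand_in(): hands the job in, once; it reports no verdict.
Trained networks look in the newest picture that a camera, given by its name, has taken for a name from the list of things; names that differ only in an ending like _2 or _b are one class to them, and where a whole thing is asked for, a point or a joint stands for the part that bears it (a point fixed in the world has none). Each returns a list of dicts, best first, with "p" (0 to 1); they miss things now and then, are a little off and sometimes report something else, mostly with a low value. They report only what shows in the picture. A call takes as long as a camera call. They do not tell look-alikes from the thing itself.
- boxes_of(camera, thing): "bbox" ([left, top, width, height] in pixels, round what is visible of it).
- masks_of(camera, thing): "mask" (480x640 bool, what is visible of it) and "bbox" ([left, top, width, height] in pixels, round what is visible of it).
The state is a dict: "t": time; "qpos": joint angles; "qvel": joint speeds; "tau": joint torques, N m; "position": TCP position; "eef_rot": TCP orientation; "wrist_force": force on the tool from outside, world axes, zero at the start; "moment": the same for the moment, N m; "finger_gap": opening from 0.0 (shut) to 1.0 (fully open).
Only numpy, scipy, OpenCV 4.12 (cv2) and the standard library are available. Lean on these libraries where they do the work, as an engineer would, in place of code of your own. Each camera call takes 0.05 s, during which the arm holds its last target. There are 200 camera calls.

## Task

Start the edge-rolling machine: first roll its spare roller sideways out of the spring clip, past the sprung jaw, lay it on the cutting board and let go, then take it again by the middle and set it down fully home in the machine's slotted trough. Only once the roller is home, turn the key clockwise all the way to start, hold it there for a good second, then let it spring back so that it stays at run. Do not disturb the other things on the table.

Things in the scene. Friction and masses are not known exactly. Their poses are not given: they have to be found in the camera images.
- roller: Loose roller, about 0.24 kg: black cylinder, 30 mm diameter, 150 long, between two square aluminium blocks 40 x 40, 20 long (190 overall). Origin at its centre; own y is the long axis; block faces square to own x and z, so it lies steady on its blocks, axis 20 mm up. At the start held at mid-length in the clip, y along the clip's y, axis 70 mm over the table, level.
- clip: Fixed clip on a foot 100 x 70 mm. Origin under its centre on the table; holds the roller's middle 30 mm, axis along y. Rigid hook on +x covers the roller's top (90.5 mm high, lip 3 mm past the roller's axis to -x): pulling straight up jams. Sprung jaw on -x (hinge 19 mm to -x, 45 mm up; top 83 mm up) yields to 3 to 6 N: move the roller 26 mm to -x, level, then lift.
- mat: Fixed thin white cutting board, 140 (x) x 260 (y) x 3 mm. Origin under its centre, z up; its top is 3 mm over the table. A roller lying on it has its axis 23 mm above the table.
- machine: Fixed green machine, origin on the table under the trough's middle; trough along y. Bed top 36 mm up; motor cover 100 mm high from 95 mm to +x. End slots 46 mm wide take the blocks (floor 53 mm up, end stops at y +-99 mm). Guard walls 36 mm apart enclose the cylinder at y 32 to 66 mm either side: only the 64 mm window at the middle admits fingers. Walls end 88 mm up, flared at 45 degrees.
- roll_seat (a point): Point where the roller's centre is when fully home, 73 mm above the table, in the middle of the trough; axes as the machine's.
- keybox: Fixed grey switch box 120 x 100 x 60 mm with an upright key on top. Origin on the table under the box's centre; the key's vertical axis stands over it.
- key_bow (a point): Middle of the key's black bow, on the vertical turning axis, 91 mm above the table. Flat upright slab 32 mm wide along this frame's x, 10 mm thick along its y, 26 mm high (78 to 104 mm above the table); the box's collar below is 69 mm high. The frame turns with the key; at off its axes are the switch box's.
- key_lock (a joint): First part of the key's turn, rad: 0 off, 0.75 (stop) run, growing clockwise seen from above. Light friction (0.04 N m), stays where left.
- key_start (a joint): Second part of the key's turn, rad, clockwise: 0 at rest, 0.60 (stop) at start. Its spring (0.09 to 0.15 N m) outdoes the first part's friction, so it moves only once the first part is at run, and returns to 0 by itself when let go, leaving the key at run. Whole turn from off to start: 1.35 rad.
- glue_jar: Bystander: amber glue jar, 64 mm diameter, 85 mm high, standing; origin under its centre.
- spool: Bystander: wooden thread spool, 48 mm diameter, 70 mm high, standing; origin under its centre.
- awl: Bystander: wooden-handled awl about 170 mm long, lying along its own x; origin near mid-length on the table.
- ruler: Bystander: steel straightedge 200 x 26 x 4 mm lying along its own x; origin under its centre.
- mallet: Bystander: wooden-handled hammer, lying along its own x, well off to the left.
- rivet_tray: Bystander: grey divided tray 140 x 100 x 40 mm; origin under its centre.
Mind the look-alikes: they are no part of the job. What is shaped like the keybox but red is not meant.

How it is judged:
By the outcome, as a careful person would: the job done as asked, in the order asked, and still so for the second after the job is handed in, with the robot touching nothing.
It also fails if it takes over 72 s, if anything falls off the work surface, if the arm or the gripper's body presses on something with over 40 N, if the wrist force passes 120 N, or if a joint passes its speed limit or range.

## Working session

There is one attempt and no reset: what is moved stays moved. The work goes in short steps, each a Python script; the robot and the scene stay as the last script left them, time stands still between calls to the robot, and variables do not carry over. Pictures are saved under pics/ and viewed, on a budget of 10 in all, crops included, one or two more only if the job needs it, and the job is handed in when it is done.

```bash
mkdir -p pics; python3 - <<'E'
from workcell import *
import cv2,numpy as np
ims=[]
for c in ["scene","top"]:
    im=get_image(c); cv2.imwrite(f"pics/{c}0.png",im[:,:,::-1])
    p=camera_params(c); print(c,p["mtx"].round(1).tolist(),p["R"].round(3).tolist(),p["t"].round(3).tolist())
    for n in ["roller","clip","mat","machine","keybox","key_bow"]:
        print(n,[(round(d["p"],2),[int(v) for v in d["bbox"]]) for d in boxes_of(c,n)[:3]])
print(observe())
E
```

```text
scene [[442.8, 0.0, 316.2], [0.0, 442.8, 239.1], [0.0, 0.0, 1.0]] [[0.902, 0.431, -0.003], [0.322, -0.677, -0.662], [-0.288, 0.596, -0.75]] [-0.462, -0.103, 1.561]
roller [(0.78, [223, 296, 47, 69])]
clip [(0.6, [227, 320, 45, 39])]
mat [(0.94, [259, 223, 72, 69])]
machine [(0.71, [320, 219, 116, 103]), (0.27, [196, 269, 60, 28])]
keybox [(0.7, [348, 170, 39, 33]), (0.61, [294, 159, 42, 25]), (0.18, [171, 378, 73, 72])]
key_bow [(0.56, [307, 154, 14, 14])]
top [[459.3, 0.0, 317.7], [0.0, 459.3, 245.6], [0.0, 0.0, 1.0]] [[0.019, -1.0, 0.011], [-0.99, -0.02, -0.141], [0.141, -0.009, -0.99]] [-0.004, 0.509, 1.134]
roller [(0.73, [512, 227, 48, 63]), (0.67, [415, 252, 82, 14]), (0.64, [194, 149, 26, 31])]
clip [(0.9, [433, 245, 33, 40]), (0.56, [415, 252, 84, 17])]
mat [(0.71, [273, 236, 99, 61]), (0.35, [415, 249, 80, 18])]
machine [(0.63, [228, 310, 14, 51]), (0.55, [235, 108, 131, 120])]
keybox [(0.84, [154, 281, 50, 58]), (0.62, [160, 194, 46, 64])]
key_bow [(0.63, [169, 308, 7, 14])]
{'t': 0.7, 'qpos': array([-1.17241276e+00,  3.52950575e-01,  1.63337386e+00,  2.70435781e-07,
        1.15519808e+00, -2.38240117e-03]), 'qvel': array([ 0.00147384, -0.00031432,  0.00025816,  0.00028882,  0.00135857,
        0.00241309]), 'tau': array([ 8.71639186e-04, -5.93599176e+01, -3.34520638e+01,  6.96987798e-02,
        1.54356152e-02,  1.08839689e-06]), 'position': array([ 0.24384639, -0.57549322,  0.21462506]), 'eef_rot': array([ 3.14152251e+00, -8.03231839e-08,  4.00765860e-01]), 'wrist_force': array([ 0.44833922, -0.0064972 ,  0.87491156]), 'moment': array([ 0.07159017,  0.01707061, -0.03999578]), 'finger_gap': 0.9990097945490601}
```

View pics/top0.png

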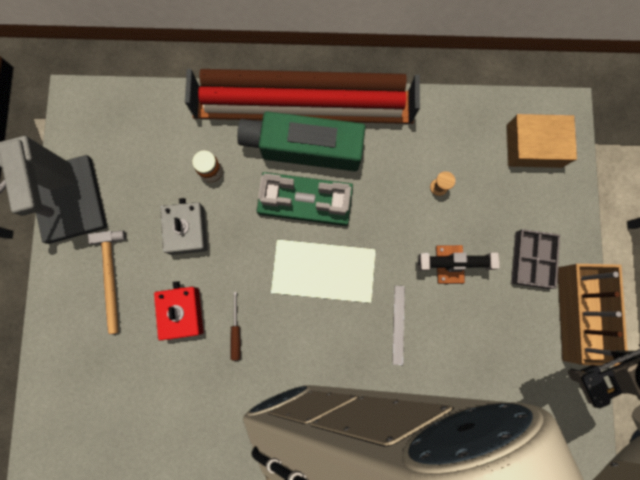

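View pics/scene0.png

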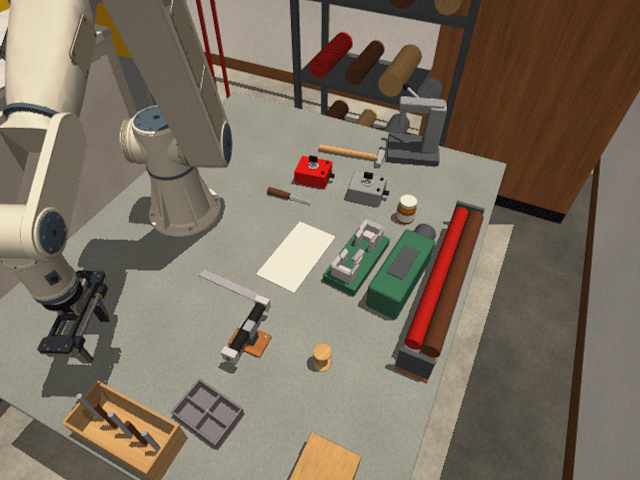

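The top view shows the clip with the roller at (459,261), the mat at (324,271), the machine's trough at (305,198) with its cover towards +x, and the grey keybox at (182,228). The red box is the look-alike. Next is a wrist close-up of the clip.

```bash
cat > h.py <<'E'
from workcell import *
import cv2,numpy as np
from numpy import pi
def px2w(cp,uv,z):
    uv=np.atleast_2d(np.array(uv,float)); R,t=cp["R"],cp["t"]
    d=np.c_[uv,np.ones(len(uv))]@np.linalg.inv(cp["mtx"]).T@R
    c=-R.T@t
    return c+d*((z-c[2])/d[:,2])[:,None]
def w2px(cp,X):
    x=np.atleast_2d(X)@cp["R"].T+cp["t"]; x=x@cp["mtx"].T
    return x[:,:2]/x[:,2:]
def snap(name,cam="wrist"):
    cp=camera_params(cam); im=get_image(cam); cv2.imwrite(f"pics/{name}.png",im[:,:,::-1]); np.savez(f"pics/{name}.npz",**cp); return cp,im
def rect(m): return cv2.minAreaRect(np.argwhere(m)[:,::-1].astype(np.float32))
def st(s=""):
    o=observe(); print(s,"t%.1f"%o["t"],o["position"].round(4),"yaw%.3f"%o["eef_rot"][2],"F",o["wrist_force"].round(1),"M",o["moment"].round(2),"gap%.3f"%o["finger_gap"])
    return o
E
python3 - <<'E'
from h import *
cp=camera_params("top")
for n,uv,z in [("rollA",(425,262),.07),("rollB",(494,261),.07),("mat",(324,271),.003),("tr",(305,198),.07),("trL",(268,193),.08),("trR",(342,199),.08),("key",(181,226),.09)]:
    print(n,px2w(cp,uv,z).round(3))
r=px2w(cp,(459,261),.07)[0]
move_pose([r[0]-.03,r[1],.30],[pi,0,0])
cp,im=snap("clip"); st()
c=-cp["R"].T@cp["t"]; print(c.round(3),cp["R"].round(3).tolist(),cp["mtx"].round(0).tolist())
for n in ["roller","clip"]:
    for d in masks_of("wrist",n)[:2]: print(n,round(d["p"],2),d["bbox"],rect(d["mask"]))
E
```

```text
rollA [[ 0.469 -0.259  0.07 ]]
rollB [[ 0.475 -0.43   0.07 ]]
mat [[ 0.447 -0.012  0.003]]
tr [[0.624 0.04  0.07 ]]
trL [[0.632 0.132 0.08 ]]
trR [[ 0.621 -0.052  0.08 ]]
key [[0.542 0.34  0.09 ]]
 t2.0 [ 0.4422 -0.3442  0.2996] yaw-0.000 F [0.1 0.7 0.9] M [ 0.02 -0.    0.03] gap0.999
[ 0.51  -0.344  0.47 ] [[-0.0, -1.0, 0.001], [-0.971, 0.0, 0.238], [-0.238, -0.001, -0.971]] [[349.0, 0.0, 319.0], [0.0, 349.0, 241.0], [0.0, 0.0, 1.0]]
roller 0.71 [229.4, 168.6, 178.1, 42.4] ((317.86212158203125, 189.8048553466797), (39.594871520996094, 177.3460235595703), 88.24301147460938)
clip 0.85 [291.1, 147.3, 53.0, 74.5] ((317.4350280761719, 183.71310424804688), (76.8851089477539, 54.20589828491211), 89.13194274902344)
```

View pics/clip.png

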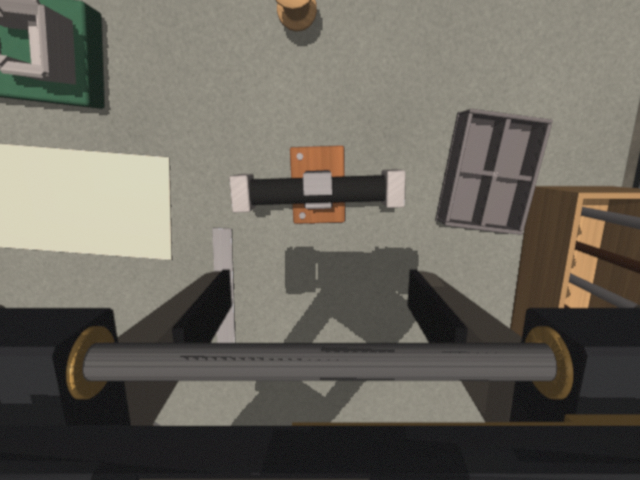

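The wrist view shows the light hook at (317,182), on the image-up side (+x) and overlapping the roller axis (row 190). The darker jaw at (317,202) is below it (-x). So the clip frame's yaw is about +0.03 and the roller should leave towards world -x. I'll grip beside the clip, on its +y side.

```bash
python3 - <<'E'
from h import *
cp=dict(np.load("pics/clip.npz"))
im=cv2.imread("pics/clip.png")
E_=px2w(cp,[(240,193),(395,188.2)],.09)  # block tops
print("block tops",E_.round(4))
yaw=np.arctan2(-(E_[0]-E_[1])[0],(E_[0]-E_[1])[1])
m=[d for d in masks_of("wrist","roller")][0]["mask"]
# silhouette edges of the black cylinder in clear spans
for cols in [(262,288),(345,375)]:
    g=im[:,cols[0]:cols[1]].mean(2).mean(1)[170:215].round(0); print(cols,g.astype(int).tolist())
C=px2w(cp,[(317.9,189.8)],.075)[0]; print("C",C.round(4),"yaw",yaw)
for y in (yaw+pi/2,yaw-pi/2):
    q=inverse_kinematics([C[0],C[1]+.04,.15],[pi,0,y]); print(y,None if q is None else np.round(q,3))
    q=inverse_kinematics([.45,0,.15],[pi,0,y]); print(y,None if q is None else np.round(q,3))
    q=inverse_kinematics([.62,.04,.15],[pi,0,y]); print(y,None if q is None else np.round(q,3))
E
```

```text
block tops [[ 0.4706 -0.2587  0.09  ]
 [ 0.4757 -0.4266  0.09  ]]
(262, 288) [139, 139, 138, 137, 137, 137, 135, 120, 87, 50, 36, 36, 38, 39, 40, 41, 41, 41, 42, 43, 43, 42, 42, 42, 41, 41, 40, 39, 37, 36, 34, 32, 30, 34, 52, 69, 78, 81, 86, 93, 108, 117, 120, 121, 123]
(345, 375) [135, 133, 133, 133, 125, 97, 59, 37, 36, 37, 39, 40, 41, 42, 41, 42, 42, 42, 43, 43, 42, 41, 40, 40, 39, 38, 36, 34, 33, 31, 30, 43, 63, 75, 77, 81, 96, 119, 132, 135, 135, 136, 136, 136, 136]
C [ 0.4726 -0.3432  0.075 ] yaw 0.030502372415234857
1.6012986992101315 [-0.573  0.327  1.831  0.     0.983 -0.604]
1.6012986992101315 [-0.003  0.162  2.058 -0.     0.922 -0.034]
1.6012986992101315 [ 0.062  0.413  1.7   -0.     1.029  0.032]
-1.5402939543796617 [-0.573  0.327  1.831 -0.     0.983  2.538]
-1.5402939543796617 None
-1.5402939543796617 None
```

```bash
python3 - <<'E'
from h import *
yaw=.031; C=np.array([.4724,-.3428]); ax=np.array([-np.sin(yaw),np.cos(yaw)]); ex=np.array([np.cos(yaw),np.sin(yaw)])
g=C+.040*ax; O=[pi,0,yaw+pi/2]
move_pose([*g,.13],O); st("above")
print(servo_line([*g,.056],rate=.08,stop_force=15)); st("down")
grasp(8); st("grip8")
hold(.2); o=st("settled")
np.save("g.npy",g)
E
```

```text
above t3.5 [ 0.4714 -0.3032  0.1303] yaw1.600 F [-0.4  0.1 -0.4] M [-0.01 -0.08  0.03] gap0.999
False
down t4.5 [ 0.4715 -0.303   0.0564] yaw1.602 F [0.1 0.4 0. ] M [-0.03 -0.08 -0.05] gap1.004
grip8 t5.5 [ 0.4711 -0.3028  0.056 ] yaw1.602 F [-0.  -0.7  0.9] M [-0.05  0.02 -0.03] gap0.323
settled t5.7 [ 0.4711 -0.3028  0.056 ] yaw1.602 F [-0.5 -0.4  0.5] M [-0.    0.08 -0.01] gap0.325
```

```bash
python3 - <<'E'
from h import *
yaw=.031; ex=np.array([np.cos(yaw),np.sin(yaw)]); g=observe()["position"]
grasp(55); st("grip")
p=g.copy(); p[:2]-=.014*ex; servo_line(p,rate=.04); st("14mm")
p[:2]=g[:2]-.029*ex; servo_line(p,rate=.04); st("29mm")
p[2]+=.06; print(servo_line(p,rate=.08,stop_force=20)); st("up")
snap("out"); snap("outs","scene")
E
python3 -c "
import cv2,numpy as np
a=cv2.imread('pics/out.png');b=cv2.imread('pics/outs.png')[220:420,140:440]
cv2.imwrite('pics/o2.png',np.hstack([cv2.resize(a,(400,300)),cv2.resize(b,(400,300))]))"
```

```text
grip t5.9 [ 0.471  -0.3028  0.056 ] yaw1.602 F [-1.1  0.4 -0.2] M [-0.04  0.08 -0.04] gap0.316
14mm t6.4 [ 0.4575 -0.3035  0.0563] yaw1.601 F [ 5.4  1.2 -0.5] M [ 0.13 -0.99  0.2 ] gap0.313
29mm t6.9 [ 0.4427 -0.3043  0.0566] yaw1.602 F [3.6 0.6 4.3] M [-0.19 -0.73  0.15] gap0.317
False
up t7.8 [ 0.4416 -0.3034  0.1155] yaw1.602 F [-0.3  0.1 -2.7] M [ 0.06 -0.01 -0.04] gap0.316
```

View pics/o2.png

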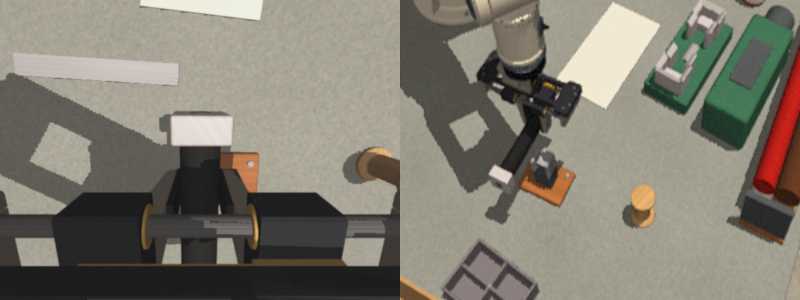

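Roller is out and held by its cylinder, with the clip empty and everything else undisturbed. Now laying it on the mat.

```bash
python3 - <<'E'
from h import *
yaw=-.08; ax=np.array([-np.sin(yaw),np.cos(yaw)]); g=np.array([.447,-.012])+.04*ax; O=[pi,0,yaw+pi/2]
move_pose([*g,.12],O); st("over")
servo_line([*g,.025],rate=.1)
print(servo_line([*g,.006],rate=.03,stop_force=3)); st("down")
open_gripper(); hold(.3); st("open")
p=observe()["position"]; servo_line([p[0],p[1],.11],rate=.15)
# back off so that the wrist camera sees roller and machine: camera looks at image-up direction = tool +x
move_pose([.50,.0,.33],[pi,0,0.0])
cp,im=snap("mach"); st()
for n in ["roller","machine","mat"]:
    for d in masks_of("wrist",n)[:2]: print(n,round(d["p"],2),d["bbox"],rect(d["mask"]))
E
```

```text
over t9.2 [0.4506 0.0273 0.12  ] yaw1.491 F [ 1.  -0.3 -2.5] M [ 0.08 -0.08 -0.01] gap0.318
True
down t10.8 [0.4498 0.0279 0.0093] yaw1.491 F [ 0.1 -0.   2.3] M [-0.01 -0.12 -0.07] gap0.315
open t12.1 [0.4497 0.0279 0.0095] yaw1.491 F [ 0.4 -0.4 -0.2] M [-0.01 -0.06  0.02] gap1.006
 t14.3 [4.995e-01 1.000e-04 3.287e-01] yaw0.001 F [ 0.3  0.4 -0.6] M [0.03 0.04 0.04] gap1.002
roller 0.67 [257.3, 218.8, 142.0, 47.8] ((327.71148681640625, 242.75265502929688), (140.77781677246094, 35.304908752441406), 5.069420337677002)
machine 0.81 [180.7, 0.0, 233.8, 155.2] ((294.84954833984375, 65.99413299560547), (225.6656036376953, 159.09088134765625), 6.632514476776123)
machine 0.62 [255.4, 221.0, 143.6, 46.8] ((327.730224609375, 242.89923095703125), (140.74789428710938, 34.68458938598633), 4.5377726554870605)
mat 0.84 [239.5, 183.9, 181.9, 108.8] ((328.05517578125, 236.3379364013672), (182.03570556640625, 94.33968353271484), 4.763641834259033)
```

View pics/mach.png

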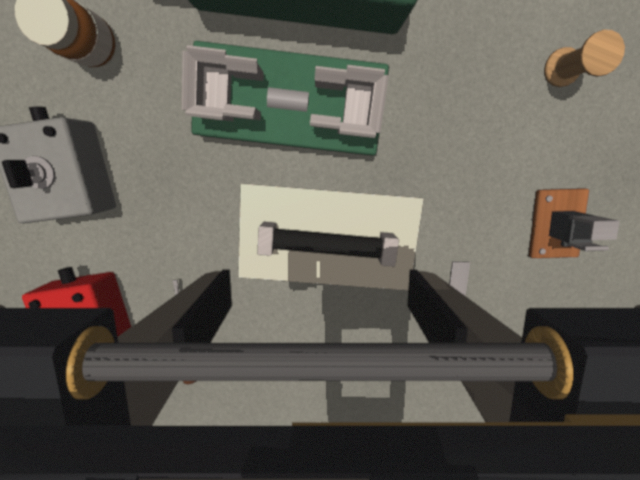

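The roller lies flat on the mat, blocks at (265,240) and (390,249). The trough's middle is near (287,98). A closer look straight over the trough will fix its pose.

```bash
python3 - <<'E'
from h import *
cp=dict(np.load("pics/mach.npz"))
B=px2w(cp,[(267,239.5),(390,249.5)],.035); print("roller blocks",B.round(4),px2w(cp,(327.7,242.8),.03).round(4))
print("trough corners",px2w(cp,[(183,50),(190,117),(386,68),(378,137)],.085).round(4).tolist())
move_pose([.560,.04,.21],[pi,0,0.0])
cp,im=snap("mach2"); st()
cv2.imwrite("pics/mach2c.png",cv2.resize(im[60:360,120:520,::-1],(800,600),interpolation=cv2.INTER_CUBIC))
E
```

```text
roller blocks [[ 0.4551  0.0708  0.035 ]
 [ 0.4411 -0.0982  0.035 ]] [[ 0.4492 -0.0124  0.03  ]]
trough corners [[0.6769, 0.1462, 0.085], [0.6087, 0.1446, 0.085], [0.6594, -0.0731, 0.085], [0.5873, -0.0674, 0.085]]
 t15.1 [0.5604 0.0397 0.2115] yaw0.000 F [-0.3 -0.5  0. ] M [ 0.02  0.03 -0.05] gap1.003
```

View pics/mach2c.png

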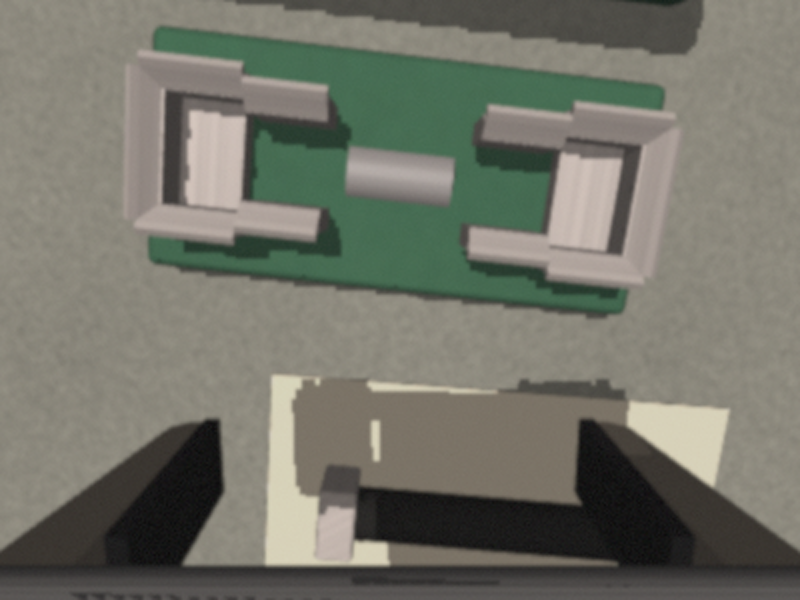

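```bash
python3 - <<'E'
from h import *
cp=dict(np.load("pics/mach2.npz"))
f=lambda pts,z: px2w(cp,np.array(pts)/2+[120,60],z)[:,:2]
def show(n,P):
    m=P.mean(0); print(n,"mean",m.round(4),P.round(4).tolist())
def rep(n,pts,z):
    P=f(pts,z); show(n,P)
    a=P[0]-P[1]; b=P[3]-P[2]; d=P[0]-P[3]
    for v in (a,b): print("   yaw",round(np.arctan2(-v[0],v[1]),3),"len",np.linalg.norm(v).round(4)); 
    print("   wid",np.linalg.norm(P[0]-P[3]).round(4),np.linalg.norm(P[1]-P[2]).round(4))
# order: top-left, top-right, bottom-right, bottom-left
rep("bed",[(157,28),(664,87),(626,310),(149,262)],.036)
rep("slot flare outer",[(138,50),(678,114),(644,285),(135,229)],.088)
rep("guard flare inner ends (upper outer corners)",[(330,86),(489,104),(466,228),(323,209)],.088)
rep("centre bar",[(347,147),(454,157),(450,206),(345,195)],.055)
print("joint of slot/guard upper edge",f([(243,62),(575,101)],.088).tolist(), f([(237,243),(547,275)],.088).tolist())
E
```

```text
bed mean [0.6344 0.0382] [[0.6996, 0.1492], [0.6745, -0.0839], [0.5699, -0.0744], [0.5937, 0.1618]]
   yaw -0.107 len 0.2344
   yaw -0.101 len 0.2374
   wid 0.1067 0.105
slot flare outer mean [0.6349 0.0382] [[0.6808, 0.1407], [0.6573, -0.0717], [0.5892, -0.0639], [0.6123, 0.148]]
   yaw -0.11 len 0.2137
   yaw -0.109 len 0.2132
   wid 0.0689 0.0686
guard flare inner ends (upper outer corners) mean [0.6405 0.0379] [[0.6677, 0.0663], [0.661, 0.0035], [0.6128, 0.0115], [0.6204, 0.0703]]
   yaw -0.106 len 0.0632
   yaw -0.129 len 0.0593
   wid 0.0475 0.0489
centre bar mean [0.6339 0.039 ] [[0.6467, 0.0623], [0.6424, 0.0144], [0.6209, 0.0158], [0.6258, 0.0636]]
   yaw -0.089 len 0.0481
   yaw -0.102 len 0.048
   wid 0.0209 0.0215
joint of slot/guard upper edge [[0.6764975392570932, 0.10006618642264498], [0.6621705110965993, -0.030507170788974698]] [[0.6066290119651322, 0.10624092168280391], [0.5933887104050388, -0.02292103232930256]]
```

Bed, slot rim and centre bar all agree: machine at (0.635, 0.038), yaw −0.105. Regrasping the roller by its middle.

```bash
python3 - <<'E'
from h import *
O=[pi,0,-.083+pi/2]; r=[.448,-.013]
move_pose([*r,.10],O)
print(servo_line([*r,.0095],rate=.1,stop_force=8)); st("down")
grasp(35); o=st("grip"); p=o["position"]
servo_line([p[0],p[1],.15],rate=.15); st("up")
M=np.array([.6347,.0383]); yaw=-.105
move_pose([*M,.15],[pi,0,yaw+pi/2]); 
servo_line([*M,.112],rate=.1); st("hover")
cp,im=snap("hov"); cv2.imwrite("pics/hovc.png",im[:,:,::-1])
cp,im=snap("hovt","top"); 
E
python3 -c "
import cv2,numpy as np
a=cv2.imread('pics/hov.png');b=cv2.imread('pics/hovt.png')[150:260,230:380]
cv2.imwrite('pics/h2.png',np.hstack([cv2.resize(a,(400,300)),cv2.resize(b,(400,300))]))"
```

```text
False
down t17.6 [ 0.4484 -0.013   0.0098] yaw1.488 F [ 0.6 -0.7  0.9] M [-0.13 -0.06  0.02] gap1.000
grip t18.6 [ 0.4477 -0.013   0.0094] yaw1.488 F [0.  0.3 1.6] M [-0.02  0.19 -0.05] gap0.315
up t19.6 [ 0.4471 -0.013   0.1493] yaw1.488 F [ 0.4  0.1 -2.2] M [-0.05 -0.02 -0.03] gap0.319
hover t21.0 [0.6344 0.0381 0.1121] yaw1.466 F [ 1.1  0.5 -1.1] M [ 0.05 -0.06 -0.04] gap0.319
```

View pics/h2.png

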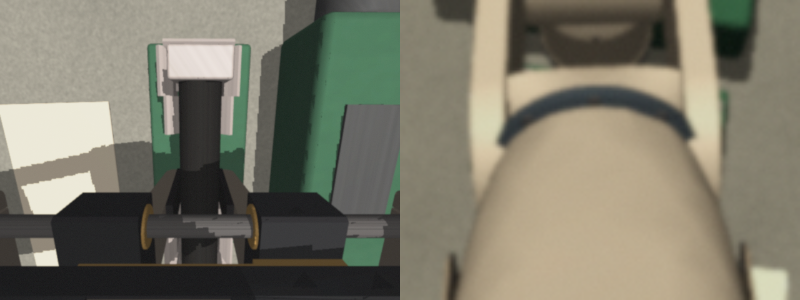

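The +y block at (200,62) sits centred between the slot rims (160–240) and parallel to them. Lowering.

```bash
python3 - <<'E'
from h import *
p=observe()["position"]
print(servo_line([.6347,.0383,.070],rate=.06,stop_force=8)); st("a")
print(servo_line([.6347,.0383,.0575],rate=.03,stop_force=8)); st("b")
E
```

```text
False
a t21.9 [0.635  0.0383 0.0702] yaw1.466 F [ 0.6  0.2 -1.7] M [-0.01 -0.04  0.03] gap0.316
True
b t22.3 [0.635  0.0383 0.0591] yaw1.466 F [-0.6  0.3  4.3] M [-0.02 -0.06 -0.02] gap0.316
```

Contact came at exactly the expected home height (0.0591, expected 0.059). Releasing, checking the seat, and looking at the key.

```bash
python3 - <<'E'
from h import *
open_gripper(); hold(.2); p=observe()["position"]
servo_line([p[0],p[1],.15],rate=.15); st()
move_pose([.500,.27,.25],[pi,0,0.0]); st()
cp,im=snap("key")
for n in ["roller","keybox","key_bow"]:
    for d in masks_of("wrist",n)[:2]: print(n,round(d["p"],2),d["bbox"],rect(d["mask"]))
E
```

```text
t24.3 [0.6337 0.0382 0.1493] yaw1.466 F [-0.5  0.  -0.8] M [-0.03 -0.02  0.02] gap1.004
 t25.9 [0.5    0.2697 0.2495] yaw0.001 F [-0.6  0.1  0.3] M [0.03 0.07 0.05] gap1.002
roller 0.68 [459.7, 35.6, 180.1, 73.8] ((552.4581298828125, 71.46946716308594), (179.07334899902344, 59.37096405029297), 5.1021647453308105)
keybox 0.91 [186.5, 97.8, 116.9, 144.6] ((245.12124633789062, 165.63050842285156), (140.124755859375, 102.65744018554688), 79.11447143554688)
keybox 0.85 [215.2, 289.3, 91.0, 121.2] ((255.92193603515625, 346.3493957519531), (119.97923278808594, 86.49943542480469), 83.1572265625)
key_bow 0.59 [226.3, 161.5, 19.9, 35.9] ((236.25, 178.75), (36.47760009765625, 16.277639389038086), 78.69007110595703)
key_bow 0.5 [240.7, 379.7, 12.4, 22.7] ((247.5, 390.5), (19.0, 15.0), 90.0)
```

View pics/key.png

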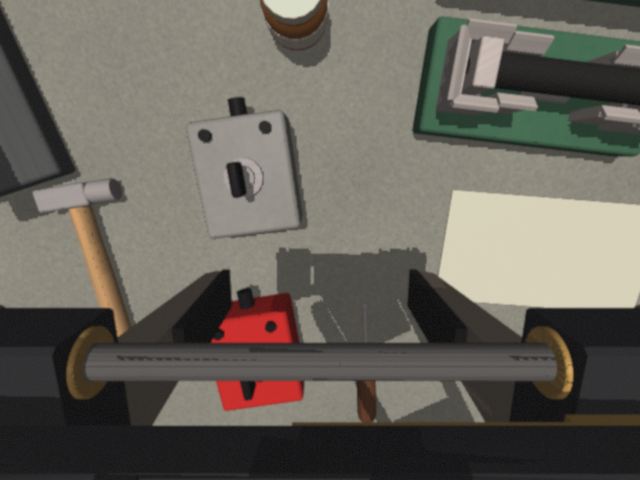

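The roller is in the trough with its +y block in the slot at (487,62). The grey keybox's bow is at (236,179); the red box below it is the look-alike. One closer look straight down on the key.

```bash
python3 - <<'E'
from h import *
cp=dict(np.load("pics/key.npz"))
b=px2w(cp,(236.2,178.7),.096)[0]; print(b.round(4))
move_pose([b[0]-.068,b[1],.19],[pi,0,0.0]); st()
cp,im=snap("key2"); n=w2px(cp,[[*b[:2],.104]])[0]; print(n)
for d in masks_of("wrist","key_bow")[:2]: print(round(d["p"],2),d["bbox"],rect(d["mask"]))
u,v=n.astype(int); u0=u-100; v0=max(v-75,0); print("crop origin",u0,v0,"scale 4")
cv2.imwrite("pics/key2c.png",cv2.resize(im[v0:v0+150,u0:u0+200,::-1],(800,600),interpolation=cv2.INTER_CUBIC))
E
```

```text
[0.547 0.345 0.096]
 t26.6 [0.4786 0.3452 0.1894] yaw0.002 F [ 0.4  0.1 -0.3] M [0.02 0.02 0.  ] gap0.999
[318.73533338 154.27938005]
0.92 [312.4, 382.0, 12.5, 39.2] ((316.6434631347656, 400.577880859375), (39.835723876953125, 12.946611404418945), 84.80557250976562)
0.87 [306.9, 131.5, 18.5, 43.4] ((317.5268249511719, 154.5568084716797), (45.39432907104492, 13.939990043640137), 83.1572265625)
crop origin 218 79 scale 4
```

View pics/key2c.png

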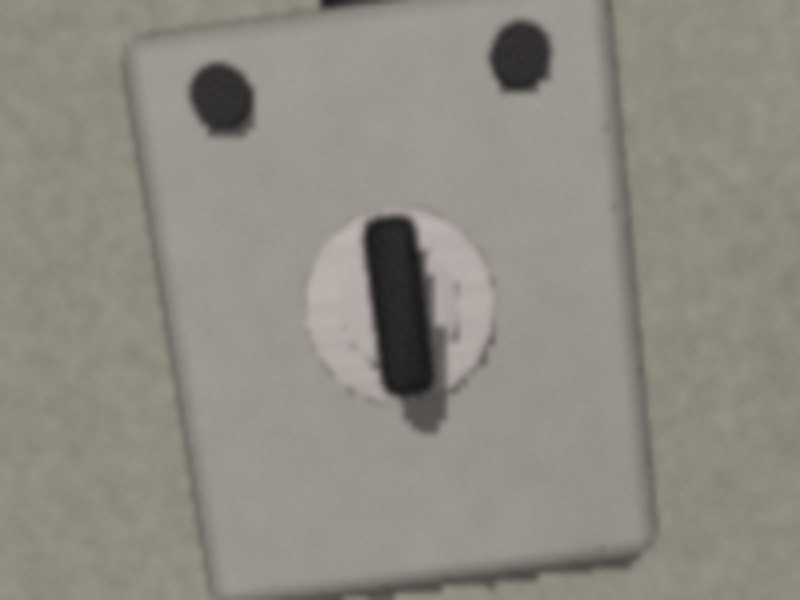

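```bash
python3 - <<'E'
from h import *
cp=dict(np.load("pics/key2.npz"))
f=lambda pts,z: px2w(cp,np.array(pts)/4+[218,79],z)
P=f([(391,218),(409,394)],.104); v=P[0]-P[1]; yaw=np.arctan2(v[1],v[0]); c=P.mean(0)
Q=f([(130,45),(605,-10),(655,545),(215,598)],.06); print("bow",c.round(4),yaw,np.linalg.norm(v)); print("box",Q.mean(0).round(4),[round(np.arctan2(*(a-b)[[1,0]]),3) for a,b in((Q[0],Q[3]),(Q[1],Q[2]))], "collar",f([(400,303)],.069).round(4))
O=[pi,0,yaw+pi]; q=inverse_kinematics([*c[:2],.15],O); print(np.round(q,3))
move_pose([*c[:2],.15],O)
print(servo_line([*c[:2],.077],rate=.08,stop_force=8)); st("down")
grasp(10); st("g10"); hold(.1); grasp(30); o=st("g30"); np.save("q0.npy",o["qpos"])
E
```

```text
bow [0.546  0.3455 0.104 ] 0.10527195885958768 0.030569786346378143
box [0.5459 0.3452 0.06  ] [np.float64(0.119), np.float64(0.132)] collar [[0.5468 0.3456 0.069 ]]
[ 0.562  0.448  1.643  0.     1.05  -1.114]
False
down t30.6 [0.5463 0.3457 0.0775] yaw-3.036 F [-0.   0.6  0.9] M [ 0.01 -0.22 -0.03] gap1.001
g10 t31.8 [0.546  0.3466 0.0771] yaw-3.037 F [-0.2  4.5 -0.9] M [ 1.   -0.05  0.05] gap0.112
g30 t32.1 [0.546  0.3466 0.0771] yaw-3.037 F [-0.2  6.3 -1.9] M [ 1.06 -0.04  0.01] gap0.108
```

```bash
python3 - <<'E'
from h import *
servo_line([.546,.3468,.077],rate=.02); o=st("centred")
q0=o["qpos"].copy(); y0=o["eef_rot"][2]
def turn(a): 
    q=q0.copy(); q[5]+=a; move_joints(q); o=st("turn%.2f"%a); return o
turn(.4); turn(.75); turn(1.0); turn(1.3)
for a in (1.36,1.40,1.44,1.48):
    o=turn(a)
    if abs(o["moment"][2])>.6: break
hold(1.4); o=st("held")
cp,im=snap("start","scene")
E
```

```text
centred t32.4 [0.546  0.3467 0.0771] yaw-3.036 F [-0.5 -0.4  0.3] M [ 0.11 -0.12 -0.01] gap0.105
turn0.40 t32.8 [0.546  0.3464 0.077 ] yaw2.851 F [ 0.1 -0.4  1. ] M [-0.18 -0.07 -0.05] gap0.106
turn0.75 t33.2 [0.5458 0.3462 0.077 ] yaw2.503 F [-0.  -3.5  3.1] M [-0.69  0.07  0.08] gap0.108
turn1.00 t33.6 [0.5457 0.3462 0.077 ] yaw2.255 F [-1.3 -4.8  4.2] M [-1.    0.16  0.12] gap0.105
turn1.30 t34.0 [0.5455 0.346  0.077 ] yaw1.955 F [-3.5 -5.5  5.6] M [-1.1   0.39  0.12] gap0.109
turn1.36 t34.2 [0.5455 0.346  0.077 ] yaw1.896 F [-3.1 -5.7  5.3] M [-1.04  0.39  0.43] gap0.104
turn1.40 t34.5 [0.5455 0.346  0.077 ] yaw1.856 F [-2.6 -4.8  4.8] M [-1.04  0.38  0.62] gap0.112
held t35.9 [0.5455 0.346  0.077 ] yaw1.856 F [-2.9 -5.8  4.3] M [-0.97  0.43  0.57] gap0.112
```

The turning moment rose sharply at 1.36–1.40 rad, so the key reached the start stop, and it was held there over 1.4 s. Releasing so it springs back.

```bash
python3 - <<'E'
from h import *
open_gripper(); hold(.3); p=st("open")["position"]
servo_line([p[0],p[1],.16],rate=.15)
move_pose([.478,.345,.19],[pi,0,0.0]); st()
cp,im=snap("fin"); 
for d in masks_of("wrist","key_bow")[:2]: print(round(d["p"],2),d["bbox"],rect(d["mask"]))
a=im[79:229,218:418,::-1]
move_pose([.56,.0,.26],[pi,0,0.0])
cp,im=snap("fin2"); b=im[:,:,::-1]
cv2.imwrite("pics/f.png",np.hstack([cv2.resize(a,(400,300)),cv2.resize(b,(400,300))])); st()
E
```

```text
open t37.5 [0.546  0.3467 0.077 ] yaw1.847 F [-0.4  0.6 -0.2] M [-0.04 -0.11  0.01] gap1.000
 t39.9 [0.478  0.3449 0.1896] yaw0.001 F [1.2 0.  0.5] M [0.04 0.   0.01] gap1.001
0.9 [307.3, 380.8, 15.1, 43.2] ((316.8792419433594, 401.02264404296875), (41.52635192871094, 14.005928993225098), 79.3803482055664)
0.8 [300.7, 131.9, 33.4, 42.8] ((317.23077392578125, 153.65382385253906), (14.97690486907959, 46.872161865234375), 33.69007110595703)
 t41.4 [0.5599 0.0011 0.2597] yaw0.001 F [-0.4  0.2 -0.5] M [0.02 0.08 0.  ] gap1.000
```

View pics/f.png

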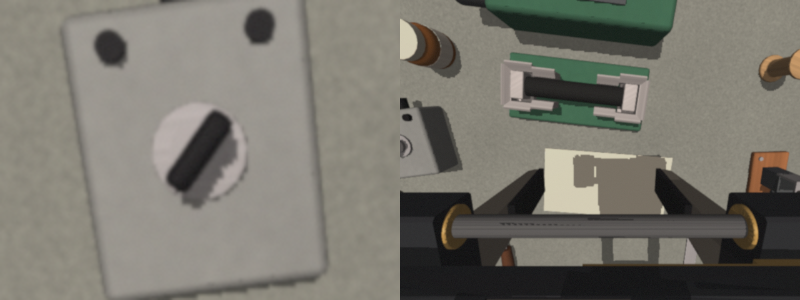

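```bash
python3 - <<'E'
from h import *
for n in ("key2","fin"):
    cp=dict(np.load(f"pics/{n}.npz")); g=cv2.imread(f"pics/{n}.png").max(2)
    m=np.zeros_like(g); m[125:185,290:345]=(g[125:185,290:345]<60); k,l,s,c=cv2.connectedComponentsWithStats(m)
    i=1+s[1:,4].argmax(); pts=np.argwhere(l==i)[:,::-1]; W=px2w(cp,pts,.104)[:,:2]
    w,V=np.linalg.eigh(np.cov(W.T)); v=V[:,1]*np.sign(V[0,1]); print(n,s[i],W.mean(0).round(4),"yaw",np.arctan2(v[1],v[0]).round(3),"len",np.sqrt(12*w).round(4))
E
```

```text
key2 [310 134  16  44 528] [0.5462 0.3458] yaw 0.137 len [0.0086 0.0294]
fin [302 135  31  40 524] [0.5461 0.3458] yaw -0.614 len [0.0087 0.0291]
```

The key turned by 0.137 − (−0.614) = 0.751 rad, which is run. The roller lies in both slots, so I'm handing in.

```bash
python3 -c "
from workcell import *
hold(.3); hand_in(); print(observe()['t'])"
```

```text
the job is handed in; nothing more can be done
the job is handed in; nothing more can be done
```

The job is done and handed in at about 42 s of the 72 s allowed; handing in reports no verdict.

- **Roller out of the clip:** I moved it 29 mm sideways past the jaw, lifted it, laid it on the cutting board and let go.
- **Roller into the trough:** I took it again by the middle and lowered it. It touched down with the tool at 0.0591 m, against 0.059 m expected for fully home. The last picture shows both blocks in their slots; I did not measure the seating again after letting go.
- **Key:** I turned it clockwise until the moment rose sharply at 1.36–1.40 rad, which marks the start stop. I held it there 1.4 s and let go.
- **Key check:** the pictures before and after show it turned 0.751 rad from off, and run is 0.75. An earlier rough reading gave about 0.66–0.71 rad, so I measured again from the pixels.
- **Forces and other things:** the largest force in my readings was about 9 N. I saw no other things moved in the pictures, but I did not measure them one by one.

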